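# Angle a case rail past the post into its bay

## Task

Push the aluminium rail along the bench with your fingertips, angling one end in behind the orange post and then swinging the other end in, until the rail lies fully home in the blue bay, flat along its back wall. Only push it: never lift or tip the rail off the bench, and leave the loose things lying around (solder spool, power module, tin, jar, cutters, screwdriver) where they are.

Things in the scene. Friction and masses are not known exactly. Their poses are not given: they have to be found in the camera images.
- rail: Loose aluminium bar, 220 mm long, 24 wide, 25 high, 0.14 to 0.28 kg, dark groove along its top; slides with dry friction. Origin: centre of its underside. y axis along its length (ends at -110 and +110 mm), x across, z up. It starts before the bay's mouth, its middle 160 to 185 mm from the back wall, up to 17 degrees askew to the bay.
- bay: Fixed three-sided blue bay, no floor (black patch inside). Origin: on the bench, middle of the back wall's inner face. x axis: from the mouth to the back wall (about away from the robot); y axis: along the back wall (about to the robot's left). Inside 280 mm long (y -140 to 140 mm); end walls reach 50 mm from the back wall (x -50 to 0). Walls 30 mm high, 8 thick.
- post: Fixed orange post, 18 mm in diameter, 40 high, in front of the bay's mouth: its axis is 64 mm before the back wall, 71 to 83 mm to one side (+y or -y) of the bay's middle. 55 mm is left between it and the back wall; the gap to the farther end wall is shorter than the rail. Origin: centre of its foot. A flush steel disc fills the other, unused socket.
- spool: Loose upright solder spool, 56 mm in diameter, 54 mm high, green top; bystander. Origin: centre of its underside.
- module: Loose black power module with two red stripes, 50 x 70 x 25 mm; bystander. Origin: centre of its underside.
- tin: Loose round black tin, 64 mm in diameter, 24 mm high; bystander. Origin: centre of its underside.
- jar: Loose small jar with a blue cap, 48 mm in diameter, 60 mm high; bystander. Origin: centre of its underside.
- cutters: Loose side cutters with blue handles, about 115 mm long, lying nearer the robot; bystander. Origin: near the pivot, on the bench.
- driver: Loose screwdriver with a red handle, 150 mm long, lying nearer the robot; bystander. Origin: on the bench, under the shaft line.

How it is judged:
By the outcome, as a careful person would: the job done as asked, in the order asked, and still so for the second after the job is handed in, with the robot touching nothing.
It also fails if it takes over 72 s, if anything falls off the work surface, if the arm or the gripper's body presses on something with over 40 N, if the wrist force passes 120 N, or if a joint passes its speed limit or range.

## Robot

A 7-joint arm with a two-finger parallel gripper is mounted at the origin on the work surface. World frame = base frame: x ahead of the robot, y to its left, z up, the work surface at z = 0. Lengths are in m, angles in rad, forces in N, time in s.
With the tool pointing down it reaches from about 0.4 to 0.85 m from the base axis. Payload 6.9 kg.
Tool frame: the origin (TCP) lies midway between the tips of the shut fingers; the grasp point (between the pads) lies behind it (ctrl.pinch_z is the z of the grasp point in the tool frame, in m); z points along the fingers, y is the direction in which the jaws open and shut (so a half turn about z gives the same grasp; the last joint's range is limited). The gripper opens to 85 mm and grips with 20 to 120 N. Pads are 22 mm wide; open, the fingers measure 114 mm over their backs; the gripper's body (76 mm by 85 mm) begins 54 mm behind the grasp point. The pads swing forward as they close: fully open they stand 13 mm farther back than shut.
Start: joints at [-1, 0.507, -0.238, 1.5, 0.126, 1.149, -0.155], TCP at [0.281, 0.558, 0.231] pointing down, gripper open.
Joint ranges: [-3.08, 3.08], [-0.24, 2.05], [-1.43, 1.35], [0, 2.5], [-1.52, 4.66], [0.17, 1.96], [-2.89, 2.89]. Speed limits (rad/s): [2.39, 2.39, 3.14, 3.14, 3.14, 3.14, 3.14].

## Interface

Orientations are given as a unit quaternion [w, x, y, z].
In Python, from station import ctrl, get_state, vision, ticket, models gives the robot as it stands. Calls block until the motion is done:
- ctrl.movep(position, orientation): joint-space move of the TCP to a pose.
- ctrl.movel(position, frame=None, max_speed=0.15): straight line of the TCP; frame=None keeps the orientation; max_speed is the mean speed in m/s.
- ctrl.set_joints(angles): joint-space move.
- ctrl.ungrasp() and ctrl.close_gripper(force=None): open the fingers fully, or close them until they stop; force is the grip in N (None keeps the last).
- ctrl.pause(seconds).
- ctrl.ik(position, orientation): joint angles nearest the present ones, or None.
- get_state(): the state.
- vision.grab_frame(name): name is "scene" or "top" or "wrist"; returns (picture, depth): 480x640x3 uint8, blue, green, red; 480x640 float32, m along the optical axis (not along the pixel's ray), 0 where there is no reading.
- vision.camera_info(name): a dict with "mtx" (3x3 intrinsics, pixels), "R" (3x3) and "t" (3): a world point X has camera coordinates R X + t; the wrist camera has in their place "hand_eye" (4x4, takes a point from camera to tool coordinates, whose origin is the TCP and whose axes are the flange's). Camera axes: x right, y down, z forward; pixel columns grow to the right and rows downward; lengths in m; the calibration is good to about 2 mm. The wrist camera is an equidistant fisheye: a pixel r from the principal point sees the ray r / f radians off the axis. A picture is of the moment at which its call begins: read the wrist's pose just before it. camera_info takes no time and is no camera call.
A pose or a line that the arm cannot do raises ctrl.Unreachable and nothing moves.
- ticket.close_job(): hands the job in, once; it reports no verdict.
Trained networks look in the newest picture that a camera, given by its name, has taken for a name from the list of things; names that differ only in an ending like _2 or _b are one class to them, and where a whole thing is asked for, a point or a joint stands for the part that bears it (a point fixed in the world has none). Each returns a list of dicts, best first, with "p" (0 to 1); they miss things now and then, are a little off and sometimes report something else, mostly with a low value. They report only what shows in the picture. A call takes as long as a camera call.
- models.recognise(camera, target): "point" ([column, row] in pixels, amid what is visible of it).
- models.masks_of(camera, target): "mask" (480x640 bool, what is visible of it) and "point" ([column, row] in pixels, amid what is visible of it).
The state is a dict: "time": time; "qpos": joint angles; "qd": joint speeds; "tau": joint torques, N m; "tcp_pos": TCP position; "eef_rot": TCP orientation; "contact_force": force on the tool from outside, world axes, zero at the start; "wrist_torque": the same for the moment, N m; "width": finger opening in m.
Only numpy, scipy, OpenCV 4.12 (cv2) and the standard library are available. Lean on these libraries where they do the work, as an engineer would, in place of code of your own. Each camera call takes 0.05 s, during which the arm holds its last target. There are 200 camera calls.

## Working session

There is one attempt and no reset: what is moved stays moved. The work goes in short steps, each a Python script; the robot and the scene stay as the last script left them, time stands still between calls to the robot, and variables do not carry over. Pictures are saved under pics/ and viewed, about 8 in all and at most 12, crops included, and the job is handed in when it is done.

```bash
ls; mkdir -p pics; python3 - <<'E'
from station import ctrl,get_state,vision,models
import cv2,numpy as np
s=get_state();print(s['time'],s['tcp_pos'],s['eef_rot'],s['width'],ctrl.pinch_z)
im,d=vision.grab_frame("top");cv2.imwrite("pics/top0.png",im)
c=vision.camera_info("top");print(c)
for n in["rail","bay","post","spool","module","tin","jar","cutters","driver"]:
    r=models.recognise("top",n)
    print(n,[(x['p'],x['point']) for x in r[:2]])
E
```

```text
pics
0.0 [0.28055988 0.55794425 0.23044126] [-1.89305721e-04  2.30809424e-01  9.72998587e-01 -8.50906820e-04] 0.08547610369007316 -0.0187
{'mtx': array([[476.37665096,   0.        , 313.33098623],
       [  0.        , 476.37665096, 236.81488799],
       [  0.        ,   0.        ,   1.        ]]), 'R': array([[ 0.09917954, -0.99506617, -0.0025952 ],
       [-0.97347447, -0.09648641, -0.2074556 ],
       [ 0.20618165,  0.02310171, -0.97824099]]), 't': array([-0.03677106,  0.51844159,  1.04427419])}
rail [(0.76, [344.4, 252.1])]
bay [(0.83, [346.7, 187.8])]
post [(0.52, [310.1, 207.8]), (0.43, [164.4, 196.8])]
spool [(0.71, [486.6, 219.2])]
module [(0.94, [162.9, 194.7])]
tin [(0.93, [473.5, 269.9])]
jar [(0.79, [147.9, 243.5])]
cutters [(0.63, [423.6, 323.9]), (0.4, [150.5, 240.1])]
driver [(0.69, [200.8, 306.2])]
```

View pics/top0.png

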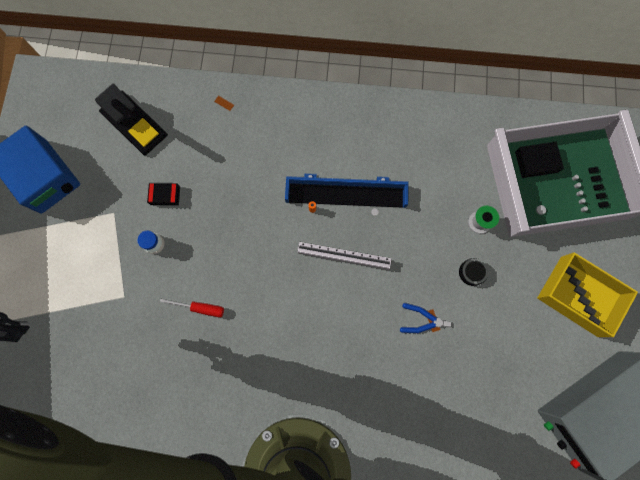

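The picture shows the bay at (347,190) with its mouth toward the robot. The post is at (311,207), on the +y side, and the steel disc at (375,212). The rail runs from (299,247) to (391,266), and its +y end already leads slightly. The spool is at (486,219), the tin at (473,271), the jar at (150,241) and the cutters at (425,319).

```bash
cat > h.py <<'E'
from station import ctrl,get_state,vision,models,ticket
import cv2,numpy as np
from scipy.spatial.transform import Rotation as Ro
def cloud(cam):
    """picture, HxWx3 world points"""
    s=get_state(); im,d=vision.grab_frame(cam); c=vision.camera_info(cam); K=c['mtx']
    v,u=np.mgrid[:480,:640]; x=(u-K[0,2])/K[0,0]; y=(v-K[1,2])/K[1,1]
    if cam=='wrist':
        r=np.hypot(x,y)+1e-9; k=np.tan(np.minimum(r,1.4))/r; x,y=x*k,y*k
    P=np.stack([x*d,y*d,d],-1)
    if cam=='wrist':
        w,a,b,e=s['eef_rot']; H=np.array(c['hand_eye']); P=P@H[:3,:3].T+H[:3,3]
        P=P@Ro.from_quat([a,b,e,w]).as_matrix().T+s['tcp_pos']
    else: P=(P-c['t'])@c['R']
    P[d<=0]=np.nan
    return im,P
def mask(cam,n):
    r=models.masks_of(cam,n); return (r[0]['mask'],r[0]['p']) if r else (None,0)
def rect(P,m,lo,hi):
    q=P[m]; q=q[(q[:,2]>lo)&(q[:,2]<hi)][:,:2]
    (cx,cy),(w,h),a=cv2.minAreaRect((q*1000).astype(np.float32))
    if w>h: a+=90; w,h=h,w          # a: direction of the short side
    a=(a+90)%180-90
    return np.array([cx,cy])/1000,w,h,a,q
E
python3 - <<'E'
from h import *
im,P=cloud('top')
for n,lo,hi in[('rail',.017,.033),('bay',.02,.036),('post',.03,.05),('spool',.03,.07),('module',.015,.04),('tin',.015,.04),('jar',.03,.08),('cutters',.004,.04),('driver',.004,.05)]:
    m,p=mask('top',n)
    if m is None: print(n,None);continue
    c,w,h,a,q=rect(P,m,lo,hi); print(n,p,c.round(4),round(w,1),round(h,1),round(a,1),len(q),np.percentile(P[m][:,2],[5,50,95]).round(3))
print(vision.camera_info('wrist'))
E
```

```text
rail 0.93 [ 0.4908 -0.0605] 25.8 219.4 -5.0 983 [nan nan nan]
bay 0.85 [ 0.6483 -0.0517] 59.7 294.0 3.1 674 [nan nan nan]
post None
spool 0.74 [ 0.6075 -0.3818] 53.9 55.2 74.7 448 [nan nan nan]
module 0.89 [0.5988 0.3906] 50.5 72.1 4.2 611 [nan nan nan]
tin 0.84 [ 0.4815 -0.3619] 54.2 54.5 54.4 385 [nan nan nan]
jar 0.56 [0.4744 0.3933] 41.9 45.3 -77.7 371 [0.018 0.058 0.063]
cutters 0.93 [ 0.3564 -0.2628] 67.8 114.3 -4.7 506 [nan nan nan]
driver 0.7 [0.3377 0.2815] 25.5 149.6 -5.6 425 [nan nan nan]
{'mtx': array([[371.64829954,   0.        , 320.86771804],
       [  0.        , 371.64829954, 231.60396146],
       [  0.        ,   0.        ,   1.        ]]), 'hand_eye': array([[-4.24315397e-04, -9.56323854e-01, -2.92308923e-01,
         7.46830353e-02],
       [ 9.99999834e-01, -5.19581283e-04,  2.48273803e-04,
        -8.79293519e-04],
       [-3.89308405e-04, -2.92308769e-01,  9.56323916e-01,
        -1.42430655e-01],
       [ 0.00000000e+00,  0.00000000e+00,  0.00000000e+00,
         1.00000000e+00]])}
```

```bash
cat >> h.py <<'E'
O=np.array([.6693,-.0506]); YB=np.radians(3.1)   # bay origin, yaw
Rb=np.array([[np.cos(YB),-np.sin(YB)],[np.sin(YB),np.cos(YB)]])
def w2b(p): return (np.asarray(p)-O)@Rb*1000
def b2w(p): return O+Rb@(np.asarray(p)/1000.)
def quat(yaw):
    "tool down, tool x axis at bay-frame yaw (deg); half turn chosen so that it stays near +-90"
    x,y,z,w=(Ro.from_euler('z',np.radians(yaw)+YB)*Ro.from_euler('x',np.pi)).as_quat(); return [w,x,y,z]
def rail(cam='wrist'):
    "rail pose in the bay frame: cx,cy (mm), theta deg (+: +y end leads)"
    im,P=cloud(cam); m,p=mask(cam,'rail')
    if m is None: return im,P,None
    c,w,h,a,q=rect(P,m,.017,.033); b=w2b(c)
    print('rail',p,b.round(1),'theta',round(np.degrees(YB)-a,1),'size',round(w,1),round(h,1),'t',round(get_state()['time'],2)); return im,P,(b[0],b[1],np.degrees(YB)-a)
def ax(th): t=np.radians(th); return np.array([np.sin(t),np.cos(t)]),np.array([np.cos(t),-np.sin(t)])  # along rail, forward normal
def mv(b,z,yaw,v=.15): ctrl.movel([*b2w(b),z],quat(yaw),max_speed=v)
E
python3 - <<'E'
from h import *
# home-ish view over the work
ctrl.movep([*b2w([-150,60]),.22],quat(0))
print(get_state()['time'],get_state()['qpos'].round(2))
im,P,r=rail('wrist'); cv2.imwrite('pics/w0.png',im)
m,p=mask('wrist','bay')
if m is not None:
    c,w,h,a,q=rect(P,m,.02,.036); print('bay',p,w2b(c).round(1),w,h,a)
hsv=cv2.cvtColor(im,cv2.COLOR_BGR2HSV)
o=(hsv[...,0]<18)&(hsv[...,1]>150)&(hsv[...,2]>80)&(P[...,2]>.034)&(P[...,2]<.045)
q=w2b(P[o][:,:2]); print('post',len(q),np.median(q,0) if len(q) else 0,q.min(0),q.max(0))
im,P,r=rail('top')
E
```

```text
3.1667 [-0.4   0.38  0.5   1.81 -0.21  1.01 -1.33]
rail 0.67 [-179.6   -1. ] theta 8.0 size 25.1 220.4 t 3.27
bay 0.77 [-22.4  -1.6] 58.972469329833984 296.13763427734375 2.967681646347046
post 233 [-64.96838182  78.7862189 ] [-73.59104486  71.04589937] [-57.05387271  87.36481113]
rail 0.96 [-184.2  -37.2] theta 8.3 size 24.5 142.2 t 3.42
```

View pics/w0.png

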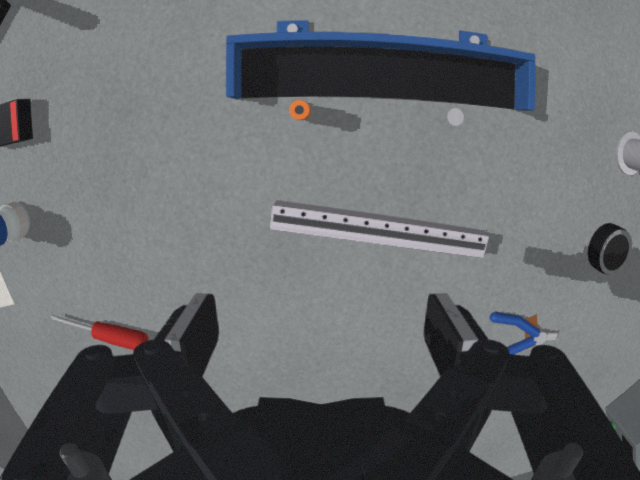

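Wrist and top views agree to about 2 mm. The rail is at (-180, 0) mm in the bay frame with theta 8°, and the post at (-65, +79). The bay is at row ~70, the post at (299,110) and the rail from (275,215) to (488,245). Next I'll shift the rail axially toward -y so that its leading end can pass the post.

```bash
cat >> h.py <<'E'
Z=.010
def path(pts,yaws,v=.08):
    "down beside the rail at pts[0], along pts, up"
    mv(pts[0],.075,yaws[0],.25); mv(pts[0],Z,yaws[0],.15)
    for p,y in zip(pts[1:],yaws[1:]): mv(p,Z,y,v)
    print('F',np.round(get_state()['contact_force'],1))
def look(b=(-150,0),yaw=0,name=None,z=.2):
    s=get_state()['tcp_pos']; ctrl.movel([s[0],s[1],.075],max_speed=.25); mv(b,z,yaw,.35); im,P,r=rail()
    if name: cv2.imwrite(f'pics/{name}.png',im)
    return r
E
python3 - <<'E'
from h import *
ctrl.close_gripper(); print(get_state()['width'],get_state()['tcp_pos'])
c=np.array([-179.6,-.5]); th=8; a,n=ax(th)
path([c+a*(110+14.5+12),c+a*(110+14.5-55)],[-th]*2)
mv(c+a*(110+14.5-45),Z,-th)
look((-170,-40))
E
```

```text
-0.00031249141250716376 [0.51632639 0.00120331 0.22003056]
F [0.6 0.7 0. ]
rail 0.55 [-187.8  -56.1] theta 7.9 size 25.1 220.3 t 7.96
```

```bash
python3 - <<'E'
from h import *
c=np.array([-187.8,-56.1]); th=7.9; a,n=ax(th); p=c-a*45
pts=[c+a*85-n*37]; yw=[-th]
for t in (th,17,26,35,43):
    a,n=ax(t); pts.append(p+a*130-n*23); yw.append(-t)
path(pts,yw); a,n=ax(43); mv(pts[-1]-n*12,Z,-43)
look((-200,-40))
E
```

```text
F [-1.3  0.7  0.1]
rail 0.96 [-157.7  -68.7] theta 40.7 size 24.7 219.3 t 12.88
```

```bash
python3 - <<'E'
from h import *
c=np.array([-157.7,-68.7]); th=40.7; a,n=ax(th); p=c-a*45
pts=[c+a*85-n*33]; yw=[-th]
for t in (th,45.5):
    a,n=ax(t); pts.append(p+a*130-n*23); yw.append(-t)
path(pts,yw); mv(pts[-1]-n*12,Z,-t)
c0,c1,th=look((-210,-40)); c=np.array([c0,c1]); a,n=ax(th)
d=-n@(np.array([-65,78.8])-c); print('post clearance',d-21)
if d>27 and th>41:
    L=75; s0=c-a*(110+14.5+12)
    path([s0,s0+a*(12+L)],[-th]*2); mv(s0+a*(L),Z,-th)
    look((-200,-40),name='w1')
E
```

```text
F [-0.6  1.  -0.5]
rail 0.95 [-153.7  -71.6] theta 45.7 size 24.6 220.2 t 16.59
post clearance 24.735239876294138
F [-0.6  0.2  0.7]
rail 0.6 [-100.9  -19.5] theta 45.6 size 24.4 220.5 t 21.07
```

View pics/w1.png

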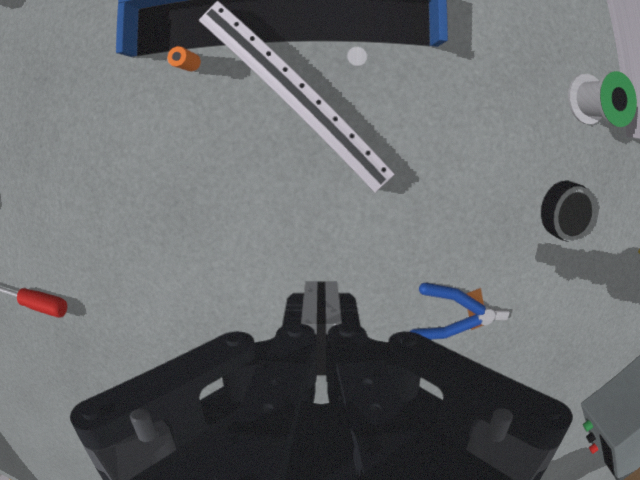

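The rail's +y end (212,10) is now inside the mouth, to the right of the post (182,58). The -y end is at (383,180). Next I'll swing it partly to about 31°, then push it axially to slip the end behind the post.

```bash
cat >> h.py <<'E'
def swing(c,th,t1,s=85,r=45,step=8,gap=14):
    "push the robot-side face near the -y end, turning about a point r from the middle"
    c=np.array(c); a,n=ax(th); p=c+a*r; pts=[c-a*s-n*(23+gap)]; yw=[-th]
    for t in np.linspace(th,t1,2+int((th-t1)/step)):
        a,n=ax(t); pts.append(p-a*(s+r)-n*23); yw.append(-t)
    path(pts,yw); mv(pts[-1]-n*12,Z,yw[-1])
def axial(c,th,L):
    a,n=ax(th); s0=np.array(c)-a*(110+14.5+12)
    path([s0,s0+a*(12+L)],[-th]*2); mv(s0+a*L,Z,-th)
E
python3 - <<'E'
from h import *
swing((-100.9,-19.5),45.6,30)
c0,c1,th=look((-190,-40)); c=np.array([c0,c1]); a,n=ax(th)
cl=-n@(np.array([-65,78.8])-c)-21; L=(-8-12*np.cos(np.radians(90-th))-(c+110*a)[0])/a[0]
print('post clearance',cl,'tip',c+110*a,'L',L)
if cl>4:
    axial(c,th,min(L,45)); look((-190,-40),name='w2')
E
```

```text
F [-0.1  0.2  0.5]
rail 0.69 [-89.8 -29. ] theta 30.7 size 25.0 219.6 t 25.11
post clearance 12.806109619534695 tip [-33.5800806  65.493743 ] L 38.034390839180496
F [-0.1  0.1 -0.3]
rail 0.96 [-70.2   4.8] theta 31.0 size 24.8 220.2 t 28.73
```

View pics/w2.png

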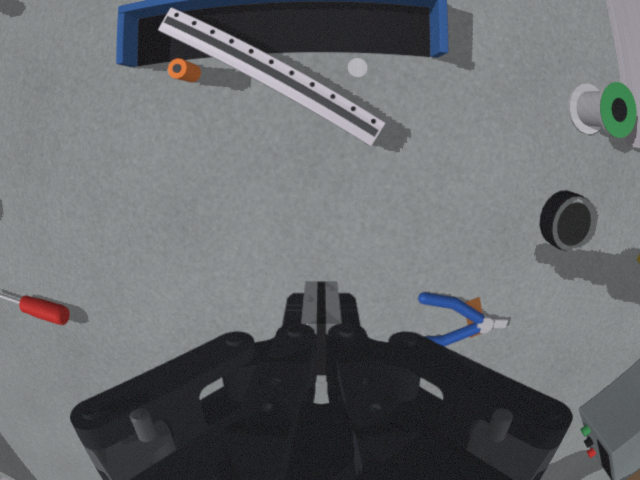

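The +y end (170,15) is now behind the post (180,68), and the -y end is at (375,135). Next I'll swing the -y end in.

```bash
python3 - <<'E'
from h import *
swing((-70.2,4.8),31,14)
c0,c1,th=look((-180,-30)); c=np.array([c0,c1]); a,n=ax(th)
print('post clearance',-n@(np.array([-65,78.8])-c)-21,'ends',c+110*a,c-110*a)
s=get_state(); ctrl.ungrasp(); print(get_state()['time']-s['time'],get_state()['width'],get_state()['tcp_pos'],s['tcp_pos'])
E
```

```text
F [-0.7  0.3  0. ]
rail 0.67 [-56.1  -2. ] theta 15.0 size 25.1 220.2 t 32.61
post clearance 8.519807871731476 ends [-27.59434133 104.27030734] [ -84.65277948 -108.20165466]
0.7834000000000003 0.08537924398877118 [ 0.49120976 -0.09025633  0.20007028] [ 0.49085354 -0.09013746  0.19858815]
```

```bash
python3 - <<'E'
from h import *
Zo=-.003
def at(c,th,g=0,s=-13): a,n=ax(th); return np.array(c)+a*s-n*(23+g)
c,th=(-56.1,-2.),15
mv(at(c,th,14),.075,-th,.25); mv(at(c,th,14),Zo,-th,.15)
print('down',np.round(get_state()['contact_force'],1))
for c,th in (((-56.1,-2.),15),((-42,-3),10),((-28,-3),4),((-18,-3),0)):
    mv(at(c,th),Zo,-th,.07)
x=-18
while x<-7:
    x+=1.5; mv(at((x,-3),0),Zo,0,.06); f=np.array(get_state()['contact_force']); 
    print(x,f.round(1))
    if np.hypot(*f[:2])>6: break
mv(at((x-25,-3),0),Zo,0,.15)
r=look((-160,-30),name='w3')
E
```

```text
down [ 0.2  0.2 -0. ]
-16.5 [-1.6  0.7 -0.1]
-15.0 [-0.7  0.1  0.4]
-13.5 [-1.4 -0.3 -1. ]
-12.0 [-5.5  0.9  1.9]
-10.5 [-9.5  0.6  5.4]
rail 0.97 [-13.7  -3.8] theta 0.1 size 25.2 219.7 t 38.95
```

View pics/w3.png

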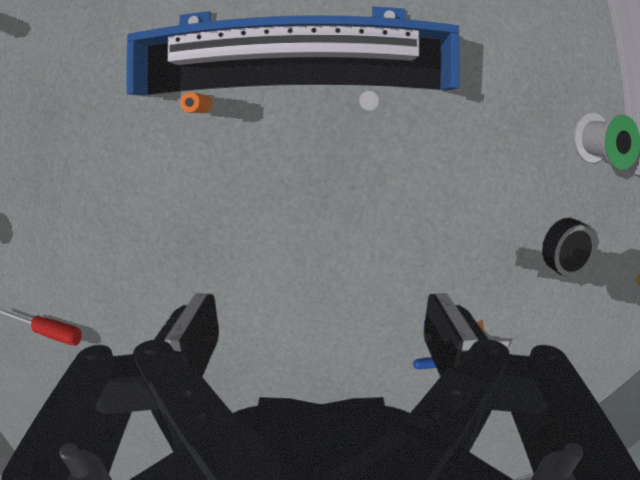

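The rail appears home along the back wall, from (168,50) to (418,42). Now a close look at its flushness, and a check of the bystanders.

```bash
python3 - <<'E'
from h import *
mv((-95,-3),.12,0,.3); im,P,r=rail()
m,p=mask('wrist','bay'); B=P.copy(); B[...,:2]=w2b(P[...,:2].reshape(-1,2)).reshape(480,640,2)
mr=mask('wrist','rail')[0]
cv2.imwrite('pics/w4.png',cv2.resize(im[80:260,60:560],(800,288),interpolation=cv2.INTER_CUBIC))
q=B[(B[...,2]>.027)&(B[...,2]<.034)&m]; g=B[mr&(B[...,2]>.02)&(B[...,2]<.028)]
for y in (-95,-60,-20,20,60,90):
    w=q[(abs(q[:,1]-y)<10)&(q[:,0]>-15)]; k=g[abs(g[:,1]-y)<10]
    print(y,'wall inner',np.percentile(w[:,0],3).round(1) if len(w) else None,'rail',np.percentile(k[:,0],[3,97]).round(1) if len(k) else None)
print(rect(P,m,.02,.036)[:4])
E
```

```text
rail 0.61 [-13.5  -3.8] theta 0.2 size 24.6 220.6 t 39.56
-95 wall inner -1.7 rail [-24.8  -2.3]
-60 wall inner -1.6 rail [-24.7  -2.3]
-20 wall inner -1.5 rail [-24.8  -2.3]
20 wall inner -1.4 rail [-24.7  -2.3]
60 wall inner -1.1 rail [-24.7  -2.4]
90 wall inner -1.1 rail [-24.8  -2.2]
(array([ 0.64709241, -0.05312166]), 58.50680160522461, 296.5386962890625, 2.9460597038269043)
```

View pics/w4.png

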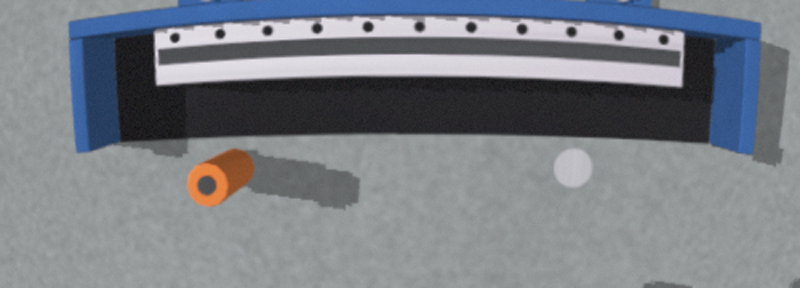

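The crop shows the rail (155–683, 30–85) against the back wall over its whole length. I'll make one gentle firming push, then back off, check and hand in.

```bash
python3 - <<'E'
from h import *
Zo=-.001
mv((-70,0),.075,-.2,.25); mv((-70,0),Zo,-.2,.12); mv((-40,0),Zo,-.2,.08)
x=-37.5
while x<-32:
    x+=1; mv((x,0),Zo,-.2,.05); f=np.array(get_state()['contact_force'])
    if np.hypot(*f[:2])>11: break
print(x,f.round(1),np.round(get_state()['wrist_torque'],2))
mv((-75,0),Zo,-.2,.15); mv((-75,0),.12,-.2,.3); mv((-160,-30),.2,0,.35); rail()
ctrl.movep([.30,.45,.25],quat(0)); 
im,P,r=rail('top')
for n,lo,hi in[('spool',.03,.07),('module',.015,.04),('tin',.015,.04),('jar',.03,.08),('cutters',.004,.04),('driver',.004,.05)]:
    m,p=mask('top',n); 
    if m is not None: print(n,round(p,2),rect(P,m,lo,hi)[0].round(4))
print(get_state()['time'])
cv2.imwrite('pics/top1.png',im)
E
```

```text
-32.5 [-11.   -1.2   8.7] [0.19 2.11 0.31]
rail 0.58 [-14.   -3.6] theta 0.0 size 24.6 219.2 t 44.15
rail 0.69 [-12.7  -2.3] theta -0.1 size 26.3 218.5 t 46.33
spool 0.69 [ 0.6074 -0.3822]
module 0.86 [0.5984 0.3904]
tin 0.74 [ 0.4784 -0.3639]
jar 0.7 [0.4748 0.3938]
cutters 0.83 [ 0.3587 -0.2621]
46.6333
```

View pics/top1.png

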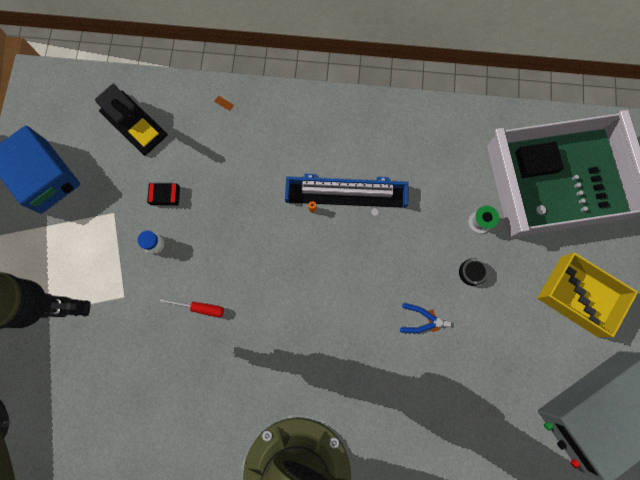

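In the picture the rail lies in the bay along its back wall (303–393, 188). All the bystanders are where they started, and the arm is clear.

```bash
python3 -c "
from station import ticket;print(ticket.close_job())"
```

```text
the job is handed in; nothing more can be done
None
```

The rail lies home in the blue bay, flat along its back wall, and I have handed the job in. The robot clock stood at about 46.6 s.

**What I did:** I only pushed. I shifted the rail toward −y, turned its +y end forward and slid that end in behind the orange post. Then I swung the −y end in and seated the rail with both open fingertips, pushing with up to about 11 N.

**Last checks:**
- **Rail:** it is parallel to the back wall within about 0.2°. The measured gap is about 1 mm, which is within camera error. Its middle is 2–4 mm off the bay's middle.
- **Bystanders:** the spool, module and jar measured within 1 mm of their start. The cutters read about 2.5 mm off and the tin about 4 mm. Both look unmoved in the picture, and no push was planned to touch them, so I put this down to mask noise.
- **Screwdriver:** the network missed it in the last frame. It is visible in the same place as before.
- **Disagreements:** the wrist and top cameras differ by about 1.3 mm on the rail's position, within the calibration tolerance. The final push also showed about 9 N upward on the tool, which I did not explain. The rail still measured flat in place afterwards.

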